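# Index the inspection turntable and put its brake on

## Robot

A 6-joint arm with a two-finger parallel gripper is mounted at the origin on a cart in front of the work surface, level with it; the furniture and walls round the work are solid. World frame = base frame: x ahead of the robot, y to its left, z up, the work surface at z = 0. Lengths are in m, angles in rad, forces in N, time in s.
With the tool pointing down it reaches from about 0.275 to 0.85 m from the base axis. Payload 19 kg.
Tool frame: the origin (TCP) lies between the finger pads; the fingertips stand 14 mm ahead of it and the grasp point (between the pads) lies 5 mm behind it; z points along the fingers, y is the line along which they close (so a half turn about z gives the same grasp; the last joint's range is limited). The gripper opens to 85 mm and grips with 20 to 120 N. Pads are 22 mm wide; open, the fingers measure 114 mm over their backs; the gripper's body (76 mm by 85 mm) begins 54 mm behind the grasp point. The pads swing forward as they close: fully open they stand 13 mm farther back than shut.
Start: joints at [-1.362, 0.15, 1.437, -0, 1.554, -0.134], TCP at [0.193, -0.542, 0.245] pointing down, gripper open.
Joint ranges: [-2.8, 2.8], [-0.68, 2.1], [0.12, 2.68], [-1.39, 4.53], [0.16, 2.79], [-2.81, 2.81]. Speed limits (rad/s): [1.89, 1.89, 2.22, 3.01, 3.01, 3.01].

## Interface

Orientations are given as a unit quaternion [w, x, y, z].
In Python, from rig import robot, imaging gives the robot as it stands.
- The arm moves only by the tool jog_arm, never from a script. Its argument "targets" is a list of rows, each a list of 3 entries, a list of its own where there are three numbers: the shift along the world's x, y, z as a fraction of full scale, then the turn, a rotation vector about the world's x, y, z as a fraction of full scale, then the opening, from -1 (shut) to 1 (fully open). In form: [[[dx, dy, dz], [ax, ay, az], jaw], ...]. A call has 1 to 20 rows; each row shifts and turns the commanded pose from where the row before left it; what a row does not reach is not made up. Full scale, the value 1, is 0.03 m for a shift and 0.08 rad for a turn. A row lasts 1/12 s, in which the tool goes at most 41.7 mm and 7.16 degrees, less where a joint would pass 70% of its speed; a pose out of reach is approached as far as the arm can. A call with a number of a shift or a turn outside -1 to 1 is refused whole. A call with a gripper value outside its range is refused whole. The fingers move at their own pace and stop on an object; "force" is the grip in N (left out, the last holds). Time passes only in rows, so rows that do not move let the fingers close. It gives the time, the measured TCP pose, the force, the opening and the grip force at its end, in the units of the state.
- robot.sense(): the state, without advancing time (a new reading comes with each control period).
- imaging.grab_frame(name): name is "scene" or "top"; returns the picture (400x640x3 uint8, blue, green, red); there is no depth.
- imaging.camera_model(name): a dict with "vertical_fov" (degrees; the focal length in pixels is half the picture's height over the tangent of half this angle, whatever the lens; pixels are square), "cx", "cy" (the principal point, pixels), "k1" (the pictures are not rectified: a ray, as slopes to the right and down, at radius r is drawn at 1 + k1 r^2 times it, then the intrinsics apply), "eye" and "rotation" of the camera in the world. Camera axes: x right, y down, z forward; pixel columns grow to the right and rows downward; lengths in m; the calibration is good to about 2 mm. A picture is of the moment at which its call begins. camera_model takes no time and is no camera call.
- robot.job_done(): hands the job in; it is judged then, once.
Trained networks look in the newest picture that a camera, given by its name, has taken for a name from the list of things; names that differ only in an ending like _2 or _b are one class to them, and where a whole thing is asked for, a point or a joint stands for the part that bears it (a point fixed in the world has none). Each returns a list of dicts, best first, with "p" (0 to 1); they miss things now and then, are a little off and sometimes report something else, mostly with a low value. They report only what shows in the picture. A call takes as long as a camera call.
- imaging.trace(camera, target): "mask" (400x640 bool, what is visible of it) and "uv" ([column, row] in pixels, amid what is visible of it).
The state is a dict: "time_s": time; "joint_pos": joint angles; "qd": joint speeds; "effort": joint torques, N m; "tool_pos": TCP position; "tcp_rot": TCP orientation; "contact_force": force on the tool from outside, world axes, zero at the start; "moment": the same for the moment, N m; "width": finger opening in m; "finger_force": force on a finger pad.
Only numpy, scipy, OpenCV 4.12 (cv2) and the standard library are available. Lean on these libraries where they do the work, as an engineer would, in place of code of your own. Each camera call takes 0.05 s, during which the arm holds its last target. There are 200 camera calls.

## Task

Without gripping anything, push on the turntable's arms with a fingertip to turn it until its flat pointer points midway between the two upright index pegs, then push the brake lever with a fingertip fully round to its stop, so that its end lies over the turntable's rim. Push gently, do not touch the circuit board on the turntable, and leave the loose things round about lying where they are.

Things in the scene. Friction and masses are not known exactly. Their poses are not given: they have to be found in the camera images.
- rotary_base: Rotary inspection stage, fixed to the bench; carries turntable and brake lever. Origin on the bench top under the turntable's axis; x runs from the axis to the index pegs, z up. Grey base plate 10 mm thick: a disc of radius 122 mm, a 64 mm wide tongue to x = 165 mm with the index pegs and one to y = -180 mm with the brake pillar.
- turntable (a joint): Turntable angle about the vertical axis, rad, counter-clockwise from above positive; 0 or any whole turn = pointer exactly between the index pegs. Turns freely either way, more than a whole turn, and stays where it is left (friction 0.15 N m: 1.6 N at 95 mm radius; hardly coasts). Any of its arms may be pushed; under them are 27 mm of free space above the base plate.
- turntable_center (a point): On the turntable's axis, at mid-height of its arms, z = 42 mm. The turntable is a dark disc of radius 60 mm, top at z = 52 mm, with four arms 90 degrees apart: one flat pointer and three round steel spokes 10 mm thick ending in 16 mm black balls, 115 mm radius overall.
- pointer_tip (a point): Tip of the turntable's pointer, 134 mm from the axis, z = 42 mm. The pointer is the longest of the four arms, a flat steel blade 14 mm wide and 10 mm thick that ends in a point.
- index_mark (a point): Where the pointer's tip must stand: 134 mm from the axis, z = 42 mm, in line with the middle of the gap between the index pegs: two upright steel pins on the base, 8 mm thick, 36 mm apart (centres), tops at z = 53 mm, 147 mm out from the axis, just outside the circle of the tip.
- brake_lever (a joint): Lever angle about the vertical axis through lever_pivot, rad, clockwise from above positive. 0 = off, pointing along the base's -x; 1.571 = fully on, at its stop, pointing at the turntable's axis (base's +y) with its rubber-footed end over the disc's rim. Stays where it is left (friction 0.08 N m: 1.3 N at the knob).
- lever_pivot (a point): On the brake lever's axis, 150 mm from the turntable's axis, at the bar's mid-height (z = 67 mm). The hub is 28 mm in diameter, its top at z = 79 mm.
- lever_knob (a point): Middle of the round black knob (14 mm diameter, z = 73 to 94 mm) that stands on the lever's bar 60 mm from its pivot. The bar is 12 mm wide, z = 60 to 74 mm, and 98 mm long from the pivot; a 14 mm rubber foot under its end reaches down to z = 53 mm.
- stick_board: The circuit board with two thumb sticks, 55 x 70 x 26 mm, clipped on top of the turntable (z = 52 to 78 mm, within 46 mm of the axis). Must not be touched. Origin at the middle of its underside.
- heat_tin: Bystander, loose: round white tin, 45 mm diameter, 18 mm high, lying near the stage. Origin at the middle of its underside.
- driver_blue: Bystander, loose: small screwdriver, 120 mm long, 13 mm thick, lying near the stage. Origin at the middle of its underside.
- usb_stick: Bystander, loose: memory stick, 54 x 18 x 8 mm, lying near the stage. Origin at the middle of its underside.
- wick_reel: Bystander, loose: small flat reel, 52 mm diameter, 12 mm high, lying near the stage. Origin at the middle of its underside.
- solder_reel: Bystander, loose: reel of solder wire, 49 mm diameter, 34 mm high, lying near the stage. Origin at the middle of its underside.

How it is judged:
By the outcome, as a careful person would: the job done as asked, in the order asked, and still so for the second after the job is handed in, with the robot touching nothing.
It also fails if it takes over 72 s, if anything falls off the work surface, if the arm or the gripper's body presses on something with over 40 N, if the wrist force passes 120 N, or if a joint passes its speed limit or range.

## Working session

There is one attempt and no reset: what is moved stays moved. The work goes in short steps, Python scripts to look and compute and a tool call to move; the robot and the scene stay as the last step left them, time stands still between calls to the robot, and variables do not carry over. Pictures are saved under pics/ and viewed, at most 10 in all, crops included, and the job is handed in when it is done.

Besides the shell and the picture viewer there is one more tool, called after "Request:" in YAML: its name, and indented under it one key for each argument. jog_arm: Moves the arm, as the interface text tells. Shift numbers are shares of 0.03 m and turn numbers shares of 0.08 rad, none past 1 either way. Its arguments: {"type":"object","properties":{"targets":{"type":"array"},"force":{"type":"number"}},"required":["targets"]}

```bash
mkdir -p pics; ls
cat > h.py <<'E'
import numpy as np, cv2
from rig import robot, imaging
def ray(cam,uv):
    m=imaging.camera_model(cam); f=200/np.tan(np.radians(m["vertical_fov"])/2)
    d=(np.array(uv,float)-[m["cx"],m["cy"]])/f; s=d.copy()
    for _ in range(30): s=d/(1+m["k1"]*(s@s))
    return np.array(m["eye"]), np.array(m["rotation"])@np.array([s[0],s[1],1])
def atz(cam,uv,z):
    e,d=ray(cam,uv); return e+d*(z-e[2])/d[2]
def proj(cam,p):
    m=imaging.camera_model(cam); f=200/np.tan(np.radians(m["vertical_fov"])/2)
    c=np.array(m["rotation"]).T@(np.array(p)-m["eye"]); s=c[:2]/c[2]
    return s*(1+m["k1"]*(s@s))*f+[m["cx"],m["cy"]]
E
python3 - <<'E'
from h import *
np.set_printoptions(precision=4,suppress=True)
for c in("scene","top"):
    cv2.imwrite(f"pics/{c}0.png",imaging.grab_frame(c)); print(c,imaging.camera_model(c))
    for n,z in(("rotary_base",.01),("turntable",.047),("turntable_center",.042),("pointer_tip",.042),("index_mark",.042),("brake_lever",.067),("lever_pivot",.079),("lever_knob",.09),("stick_board",.078),("heat_tin",.018),("driver_blue",.01),("usb_stick",.008),("wick_reel",.012),("solder_reel",.034)):
        try: print(n,[(round(r["p"],2),np.round(r["uv"]),atz(c,r["uv"],z)[:2],r["mask"].sum()) for r in imaging.trace(c,n)[:2]])
        except Exception as e: print(n,e)
print(robot.sense())
E
```

```text
pics
scene {'vertical_fov': 49.188360942767346, 'cx': 312.94750620018084, 'cy': 201.49683185819586, 'k1': -0.0559591009010185, 'eye': array([0.1702, 0.7498, 0.5789]), 'rotation': array([ 0.1318, -0.2134,  0.8471, -0.4685])}
rotary_base []
turntable matmul: Input operand 1 has a mismatch in its core dimension 0, with gufunc signature (n?,k),(k,m?)->(n?,m?) (size 3 is different from 4)
turntable_center matmul: Input operand 1 has a mismatch in its core dimension 0, with gufunc signature (n?,k),(k,m?)->(n?,m?) (size 3 is different from 4)
pointer_tip matmul: Input operand 1 has a mismatch in its core dimension 0, with gufunc signature (n?,k),(k,m?)->(n?,m?) (size 3 is different from 4)
index_mark matmul: Input operand 1 has a mismatch in its core dimension 0, with gufunc signature (n?,k),(k,m?)->(n?,m?) (size 3 is different from 4)
brake_lever matmul: Input operand 1 has a mismatch in its core dimension 0, with gufunc signature (n?,k),(k,m?)->(n?,m?) (size 3 is different from 4)
lever_pivot matmul: Input operand 1 has a mismatch in its core dimension 0, with gufunc signature (n?,k),(k,m
[... 3187 characters left out ...]
ture (n?,k),(k,m?)->(n?,m?) (size 3 is different from 4)
solder_reel matmul: Input operand 1 has a mismatch in its core dimension 0, with gufunc signature (n?,k),(k,m?)->(n?,m?) (size 3 is different from 4)
{'time_s': 1.5, 'joint_pos': array([-1.362 ,  0.1506,  1.4374,  0.    ,  1.5538, -0.134 ]), 'qd': array([ 0.0008,  0.001 , -0.0004,  0.0005,  0.0007, -0.0009]), 'effort': array([ -0.0003, -71.2795, -57.1049,  -0.0001,   0.0016,  -0.    ]), 'tool_pos': array([ 0.1932, -0.5415,  0.2452]), 'tcp_rot': array([-0.0001,  0.9853,  0.1706, -0.    ]), 'contact_force': array([ 0.6239,  0.1055, -0.3998]), 'moment': array([ 0.0012, -0.0219,  0.0375]), 'finger_force': 0.0, 'width': 0.08557436509984641}
```

```bash
python3 - <<'E'
s=open('h.py').read().replace('np.array(m["rotation"])','RM(m["rotation"])').replace("def ray","from scipy.spatial.transform import Rotation\ndef RM(q): return Rotation.from_quat(np.roll(q,-1)).as_matrix()\ndef ray",1)
open('h.py','w').write(s)
E
python3 - <<'E'
from h import *
np.set_printoptions(precision=4,suppress=True)
c="top"
for n,z in(("rotary_base",.01),("turntable",.047),("turntable_center",.042),("pointer_tip",.042),("index_mark",.042),("brake_lever",.067),("lever_pivot",.079),("lever_knob",.09),("stick_board",.078),("heat_tin",.018),("driver_blue",.01),("usb_stick",.008),("wick_reel",.012),("solder_reel",.034)):
    print(n,[(round(r["p"],2),np.round(r["uv"]),atz(c,r["uv"],z)[:2],r["mask"].sum()) for r in imaging.trace(c,n)[:2]])
E
```

```text
rotary_base [(0.91, array([314., 204.]), array([0.5794, 0.1187]), np.int64(10124)), (0.26, array([376., 193.]), array([ 0.6061, -0.0275]), np.int64(360))]
turntable [(0.7, array([309., 212.]), array([0.5592, 0.1268]), np.int64(2867))]
turntable_center [(0.62, array([313., 204.]), array([0.5768, 0.1189]), np.int64(10067))]
pointer_tip [(0.81, array([307., 213.]), array([0.5569, 0.1316]), np.int64(2663))]
index_mark [(0.86, array([313., 205.]), array([0.575 , 0.1189]), np.int64(9927))]
brake_lever [(0.81, array([379., 198.]), array([ 0.5884, -0.0278]), np.int64(267))]
lever_pivot [(0.68, array([313., 205.]), array([0.5712, 0.116 ]), np.int64(10072))]
lever_knob [(0.73, array([378., 192.]), array([ 0.5993, -0.0225]), np.int64(401))]
stick_board [(0.73, array([379., 193.]), array([ 0.5973, -0.0275]), np.int64(325)), (0.61, array([308., 214.]), array([0.5523, 0.1267]), np.int64(782))]
heat_tin [(0.77, array([417., 216.]), array([ 0.5519, -0.1205]), np.int64(334))]
driver_blue [(0.45, array([256., 246.]), array([0.4799, 0.2529]), np.int64(114))]
usb_stick [(0.46, array([321., 277.]), array([0.4105, 0.1006]), np.int64(168))]
wick_reel [(0.79, array([239., 194.]), array([0.6018, 0.294 ]), np.int64(412))]
solder_reel [(0.72, array([344., 149.]), array([0.705, 0.048]), np.int64(415)), (0.52, array([321., 278.]), array([0.4109, 0.1002]), np.int64(169))]
```

View pics/top0.png

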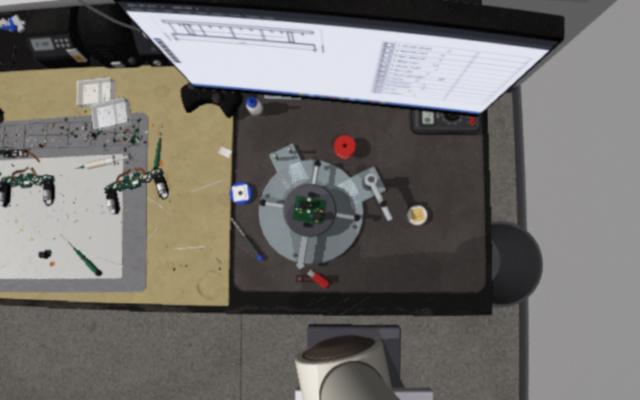

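View pics/scene0.png

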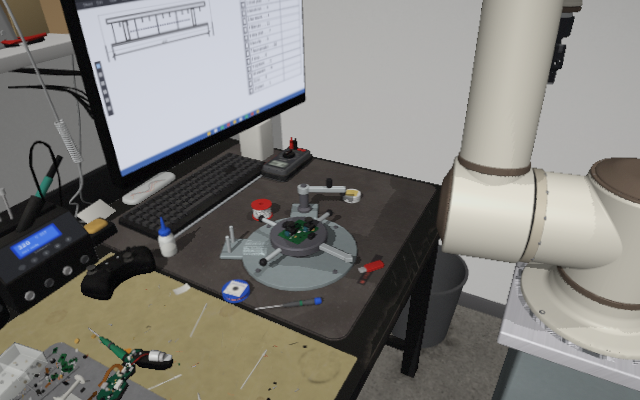

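Run:
```python
import cv2
a=cv2.imread("pics/top0.png")[130:296,225:435]
cv2.imwrite("pics/crop0.png",cv2.resize(a,None,fx=3.6,fy=3.6,interpolation=cv2.INTER_CUBIC))
```

```text
(no output)
```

View pics/crop0.png

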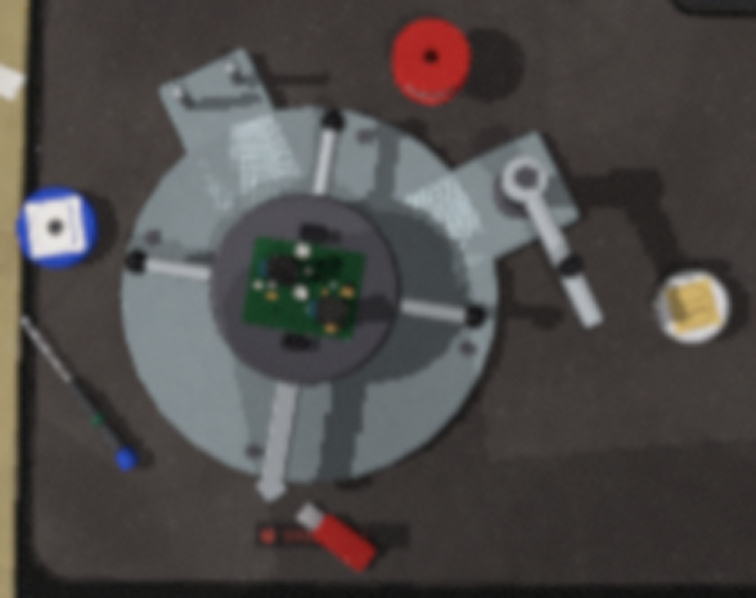

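```bash
cat > fit.py <<'E'
from h import *
from scipy.optimize import least_squares
def model(p):
    x,y,a,t,l=p
    B=lambda r,ang,z:np.array([x+r*np.cos(a+ang),y+r*np.sin(a+ang),z])
    w=lambda bx,by,z:np.array([x+bx*np.cos(a)-by*np.sin(a),y+bx*np.sin(a)+by*np.cos(a),z])
    d=np.pi-(-0) # lever 0 -> -x, clockwise positive
    lv=lambda r,z:w(r*np.cos(np.pi-l),-.150+r*np.sin(np.pi-l),z)
    return dict(peg1=w(.147,.018,.053),peg2=w(.147,-.018,.053),c=w(0,0,.052),tip=B(.134,t,.045),
      b1=B(.107,t+np.pi/2,.046),b2=B(.107,t+np.pi,.046),b3=B(.107,t-np.pi/2,.046),piv=lv(0,.079),knob=lv(.06,.094),end=lv(.095,.074))
def fit(obs,x0):
    r=lambda p:np.concatenate([proj("top",model(p)[k])-v for k,v in obs.items()])
    s=least_squares(r,x0,loss="soft_l1"); return s.x,dict(zip(obs,np.round(r(s.x).reshape(-1,2),1).tolist()))
E
python3 - <<'E'
from fit import *
np.set_printoptions(precision=4,suppress=True)
o=dict(peg1=(182,91),peg2=(235,67),c=(304,287),tip=(270,497),b2=(333,119),b3=(134,261),b1=(476,315),piv=(523,178),knob=(571,262),end=(592,322))
o={k:np.array([225+v[0]/3.6-.4,130+v[1]/3.6-.4]) for k,v in o.items()}
p,r=fit(o,[.56,.12,.45,2.7,.0]);print(p,r)
for k,v in model(p).items():print(k,v)
for n,u in dict(tin=(417,216),usb=(321,277),solder=(344,149),wick=(239,194),drv=(262,259)).items():print(n,atz("top",u,.02)[:2])
E
```

```text
[0.5638 0.1261 0.4472 2.5403 0.0158] {'peg1': [-0.7, -0.8], 'peg2': [-1.0, -0.9], 'c': [0.1, 0.0], 'tip': [-0.0, 1.2], 'b2': [-0.0, 0.3], 'b3': [0.8, -0.0], 'b1': [-0.3, -0.0], 'piv': [0.9, -0.2], 'knob': [0.0, 0.9], 'end': [0.1, -0.3]}
peg1 [0.6885 0.2059 0.053 ]
peg2 [0.7041 0.1734 0.053 ]
c [0.5638 0.1261 0.052 ]
tip [0.4313 0.1467 0.045 ]
b1 [0.5473 0.0204 0.046 ]
b2 [0.6695 0.1097 0.046 ]
b3 [0.5802 0.2318 0.046 ]
piv [ 0.6286 -0.0091  0.079 ]
knob [ 0.5741 -0.0342  0.094 ]
end [ 0.5423 -0.0489  0.074 ]
tin [ 0.5518 -0.1194]
usb [0.4118 0.0999]
solder [0.7074 0.0485]
wick [0.6012 0.2924]
drv [0.4513 0.2357]
```

Request:
jog_arm:
  targets:
    - [[0.34,0.8,0],[0,0,0],-1]
    - [[0.34,0.8,0],[0,0,0],-1]
    - [[0.34,0.8,0],[0,0,0],-1]
    - [[0.34,0.8,0],[0,0,0],-1]
    - [[0.34,0.8,0],[0,0,0],-1]
    - [[0.34,0.8,0],[0,0,0],-1]
    - [[0.34,0.8,0],[0,0,0],-1]
    - [[0.34,0.8,0],[0,0,0],-1]
    - [[0.34,0.8,0],[0,0,0],-1]
    - [[0.34,0.8,0],[0,0,0],-1]
    - [[0.34,0.8,0],[0,0,0],-1]
    - [[0.34,0.8,0],[0,0,0],-1]
    - [[0.34,0.8,0],[0,0,0],-1]
    - [[0.34,0.8,0],[0,0,0],-1]

```text
time_s: 3.37
tool_pos: [0.3363, -0.2043, 0.2455]
tcp_rot: [0.0, 0.985, 0.17, 0.0]
contact_force: [0.6, 0.1, -0.3]
width: 0.0
finger_force: 0.0
```

Request:
jog_arm:
  targets:
    - [[0.34,0.8,0],[0,0,0],-1]
    - [[0.34,0.8,0],[0,0,0],-1]
    - [[0.34,0.8,0],[0,0,0],-1]
    - [[0.34,0.8,0],[0,0,0],-1]
    - [[0.34,0.8,0],[0,0,0],-1]
    - [[0.34,0.8,0],[0,0,0],-1]
    - [[0.34,0.8,0],[0,0,0],-1]
    - [[0.34,0.8,0],[0,0,0],-1]
    - [[0.34,0.8,0],[0,0,0],-1]
    - [[0.34,0.8,0],[0,0,0],-1]
    - [[0.34,0.8,0],[0,0,0],-1]
    - [[0.34,0.8,0],[0,0,0],-1]
    - [[0.34,0.8,0],[0,0,0],-1]
    - [[0,0,0],[0,0,0],-1]
    - [[0,0,0],[0,0,0],-1]

```text
time_s: 4.62
tool_pos: [0.4687, 0.1074, 0.245]
tcp_rot: [-0.0, 0.985, 0.172, -0.0]
contact_force: [-0.3, -0.7, 0.5]
width: 0.0002
finger_force: 0.0
```

Request:
jog_arm:
  targets:
    - [[0,0,-0.8],[0,0,0],-1]
    - [[0,0,-0.8],[0,0,0],-1]
    - [[0,0,-0.8],[0,0,0],-1]
    - [[0,0,-0.8],[0,0,0],-1]
    - [[0,0,-0.8],[0,0,0],-1]
    - [[0,0,-0.8],[0,0,0],-1]
    - [[0,0,-0.8],[0,0,0],-1]
    - [[0,0,-0.8],[0,0,0],-1]
    - [[0,0,-0.2],[0,0,0],-1]
    - [[0,0,0],[0,0,0],-1]

```text
time_s: 5.45
tool_pos: [0.4677, 0.1057, 0.0462]
tcp_rot: [-0.0, 0.985, 0.17, -0.001]
contact_force: [0.4, 0.1, 0.3]
width: -0.0005
finger_force: 0.0
```

```bash
cat > arc.py <<'E'
from h import *
import sys
# python arc.py cx cy r startdeg enddeg stepdeg ; starts at current TCP
cx,cy,r,a,b,s=map(float,sys.argv[1:])
t=robot.sense()["tool_pos"]; print(t)
p=t[:2].copy()
for k in np.arange(a+s,b+s*.5,s):
    q=np.array([cx+r*np.cos(np.radians(k)),cy+r*np.sin(np.radians(k))]); d=np.round((q-p)/.03,2); p=p+d*.03
    print([[float(d[0]),float(d[1]),0],[0,0,0],-1],end=", ")
print()
E
python3 arc.py .5638 .1261 .097 190 46 -4
```

```text
[0.46769838 0.10573886 0.04622071]
[[-0.01, 0.34, 0], [0, 0, 0], -1], [[-0.02, 0.23, 0], [0, 0, 0], -1], [[0.0, 0.22, 0], [0, 0, 0], -1], [[0.02, 0.23, 0], [0, 0, 0], -1], [[0.03, 0.22, 0], [0, 0, 0], -1], [[0.05, 0.22, 0], [0, 0, 0], -1], [[0.06, 0.22, 0], [0, 0, 0], -1], [[0.08, 0.21, 0], [0, 0, 0], -1], [[0.09, 0.21, 0], [0, 0, 0], -1], [[0.1, 0.2, 0], [0, 0, 0], -1], [[0.12, 0.19, 0], [0, 0, 0], -1], [[0.14, 0.18, 0], [0, 0, 0], -1], [[0.14, 0.17, 0], [0, 0, 0], -1], [[0.16, 0.16, 0], [0, 0, 0], -1], [[0.17, 0.16, 0], [0, 0, 0], -1], [[0.17, 0.13, 0], [0, 0, 0], -1], [[0.19, 0.13, 0], [0, 0, 0], -1], [[0.2, 0.11, 0], [0, 0, 0], -1], [[0.2, 0.1, 0], [0, 0, 0], -1], [[0.21, 0.09, 0], [0, 0, 0], -1], [[0.21, 0.07, 0], [0, 0, 0], -1], [[0.22, 0.05, 0], [0, 0, 0], -1], [[0.22, 0.04, 0], [0, 0, 0], -1], [[0.23, 0.02, 0], [0, 0, 0], -1], [[0.22, 0.01, 0], [0, 0, 0], -1], [[0.23, -0.01, 0], [0, 0, 0], -1], [[0.22, -0.02, 0], [0, 0, 0], -1], [[0.23, -0.04, 0], [0, 0, 0], -1], [[0.21, -0.05, 0], [0, 0, 0], -1], [[0.22, -0.07, 0], [0, 0, 0], -1], [[0.21, -0.09, 0], [0, 0, 0], -1], [[0.2, -0.1, 0], [0, 0, 0], -1], [[0.2, -0.11, 0], [0, 0, 0], -1], [[0.18, -0.13, 0], [0, 0, 0], -1], [[0.18, -0.13, 0], [0, 0, 0], -1], [[0.17, -0.16, 0], [0, 0, 0], -1],
```

Request:
jog_arm:
  targets:
    - [[-0.01,0.34,0],[0,0,0],-1]
    - [[-0.02,0.23,0],[0,0,0],-1]
    - [[0.0,0.22,0],[0,0,0],-1]
    - [[0.02,0.23,0],[0,0,0],-1]
    - [[0.03,0.22,0],[0,0,0],-1]
    - [[0.05,0.22,0],[0,0,0],-1]
    - [[0.06,0.22,0],[0,0,0],-1]
    - [[0.08,0.21,0],[0,0,0],-1]
    - [[0.09,0.21,0],[0,0,0],-1]
    - [[0.1,0.2,0],[0,0,0],-1]
    - [[0.12,0.19,0],[0,0,0],-1]
    - [[0.14,0.18,0],[0,0,0],-1]

```text
time_s: 6.45
tool_pos: [0.4887, 0.1871, 0.0472]
tcp_rot: [-0.0, 0.985, 0.171, -0.0]
contact_force: [-0.2, -1.4, 0.7]
width: 0.0001
finger_force: 0.8
```

Run:
```python
from h import *
a=imaging.grab_frame("top")[130:296,225:435]
cv2.imwrite("pics/crop1.png",cv2.resize(a,None,fx=3.6,fy=3.6,interpolation=cv2.INTER_CUBIC))
```

```text
(no output)
```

View pics/crop1.png

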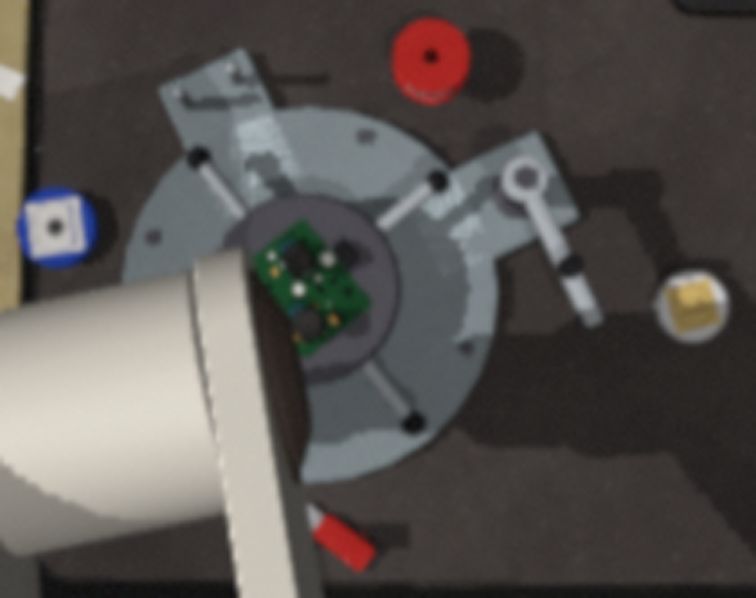

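Request:
jog_arm:
  targets:
    - [[0.14,0.17,0],[0,0,0],-1]
    - [[0.16,0.16,0],[0,0,0],-1]
    - [[0.17,0.16,0],[0,0,0],-1]
    - [[0.17,0.13,0],[0,0,0],-1]
    - [[0.19,0.13,0],[0,0,0],-1]
    - [[0.2,0.11,0],[0,0,0],-1]
    - [[0.2,0.1,0],[0,0,0],-1]
    - [[0.21,0.09,0],[0,0,0],-1]
    - [[0.21,0.07,0],[0,0,0],-1]
    - [[0.22,0.05,0],[0,0,0],-1]
    - [[0.22,0.04,0],[0,0,0],-1]
    - [[0.23,0.02,0],[0,0,0],-1]
    - [[0.22,0.01,0],[0,0,0],-1]
    - [[0.23,-0.01,0],[0,0,0],-1]
    - [[0.22,-0.02,0],[0,0,0],-1]
    - [[0.23,-0.04,0],[0,0,0],-1]
    - [[0.21,-0.05,0],[0,0,0],-1]
    - [[0.22,-0.07,0],[0,0,0],-1]

```text
time_s: 8.0
tool_pos: [0.5985, 0.2179, 0.0473]
tcp_rot: [-0.0, 0.985, 0.171, -0.0]
contact_force: [-2.1, 0.2, -0.1]
width: 0.0003
finger_force: 0.8
```

Run:
```python
from h import *
a=imaging.grab_frame("top")[130:296,225:435]
cv2.imwrite("pics/crop2.png",cv2.resize(a,None,fx=3.6,fy=3.6,interpolation=cv2.INTER_CUBIC))
```

```text
(no output)
```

View pics/crop2.png

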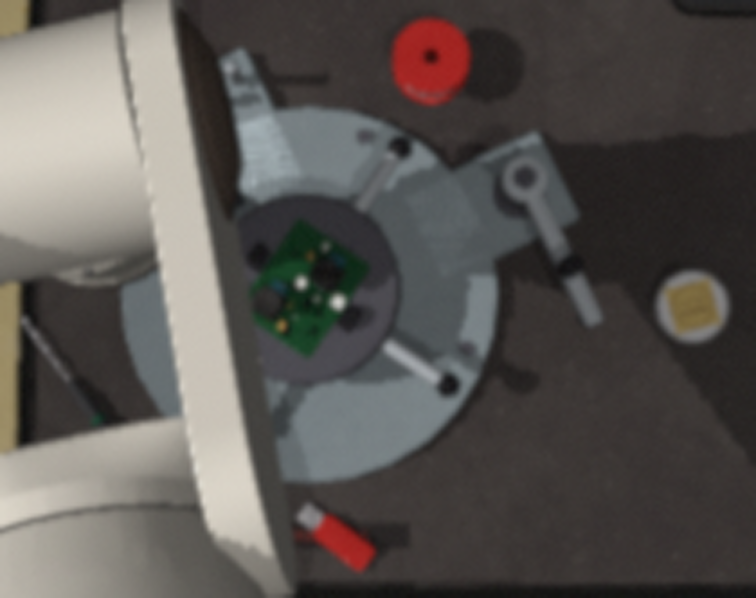

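```bash
cat > tt.py <<'E'
from fit import *
import sys
def tt(obs,t0,P=(.5638,.1261,.4472)):
    o={k:np.array([225+v[0]/3.6-.4,130+v[1]/3.6-.4]) for k,v in obs.items()}
    r=lambda t:np.concatenate([proj("top",model([*P,t[0],0])[k])-v for k,v in o.items()])
    s=least_squares(r,[t0]); return s.x[0],np.round(r(s.x),1)
E
python3 - <<'E'
from tt import *
t,r=tt(dict(b3=(401,147),b2=(449,384)),.6); print(t,np.degrees(t),r)
p=robot.sense()["tool_pos"]-[.5638,.1261,0]; a=np.arctan2(p[1],p[0])-.4472; print(np.degrees(a),np.hypot(*p[:2]),(np.sin(a-t)*np.hypot(*p[:2])))
E
python3 arc.py .5638 .1261 .097 69 46 -3
```

```text
0.5363830490187558 30.732484911133458 [-0.  -0.2 -0.3 -0. ]
42.97312759910477 0.09810442185111068 0.02079991037024366
[0.59960272 0.21743807 0.04731584]
[[0.12, -0.09, 0], [0, 0, 0], -1], [[0.15, -0.07, 0], [0, 0, 0], -1], [[0.15, -0.08, 0], [0, 0, 0], -1], [[0.15, -0.09, 0], [0, 0, 0], -1], [[0.14, -0.1, 0], [0, 0, 0], -1], [[0.13, -0.1, 0], [0, 0, 0], -1], [[0.13, -0.11, 0], [0, 0, 0], -1], [[0.12, -0.12, 0], [0, 0, 0], -1],
```

Request:
jog_arm:
  targets:
    - [[0.12,-0.09,0],[0,0,0],-1]
    - [[0.15,-0.07,0],[0,0,0],-1]
    - [[0.15,-0.08,0],[0,0,0],-1]
    - [[0.15,-0.09,0],[0,0,0],-1]
    - [[0.14,-0.1,0],[0,0,0],-1]
    - [[0.13,-0.1,0],[0,0,0],-1]
    - [[0.13,-0.11,0],[0,0,0],-1]
    - [[0.12,-0.12,0],[0,0,0],-1]
    - [[0,0,0],[0,0,0],-1]

```text
time_s: 8.8
tool_pos: [0.6314, 0.1945, 0.0473]
tcp_rot: [0.0, 0.985, 0.17, 0.0]
contact_force: [0.5, -0.3, 0.5]
width: 0.0003
finger_force: 0.0
```

Run:
```python
from h import *
a=imaging.grab_frame("top")[130:296,225:435]
cv2.imwrite("pics/crop3.png",cv2.resize(a,None,fx=3.6,fy=3.6,interpolation=cv2.INTER_CUBIC))
print(robot.sense()["tool_pos"])
```

```text
[0.63109052 0.19481663 0.04726345]
```

View pics/crop3.png

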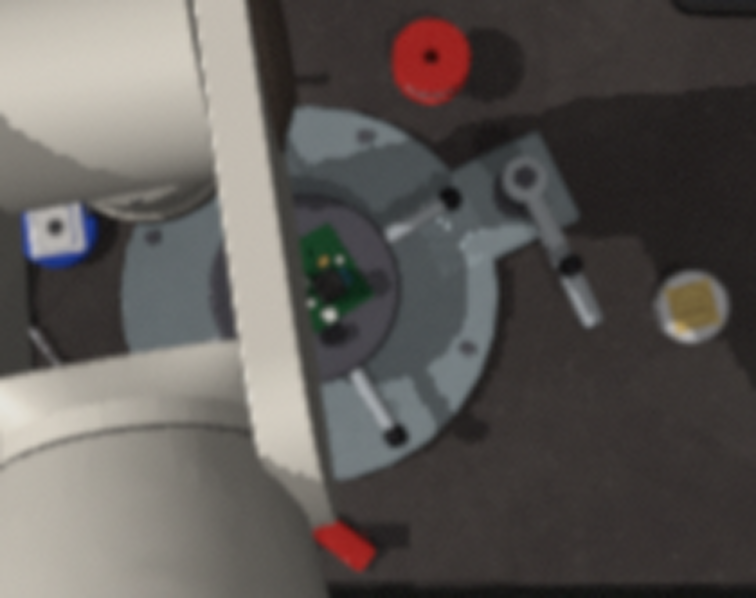

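Run:
```python
from tt import *
t,r=tt(dict(b3=(450,199),b2=(397,435)),.1); print(t,np.degrees(t),r)
p=robot.sense()["tool_pos"]-[.5638,.1261,0]; a=np.arctan2(p[1],p[0])-.4472; print(np.degrees(a),np.hypot(*p[:2]),(np.sin(a-t)*np.hypot(*p[:2])),.097*t*1000)
```

```text
0.11314940364395518 6.482983283220809 [ 0.3 -0.4 -0.4 -0.1]
19.978085649557908 0.09617686354335761 0.022444048792070122 10.975492153463653
```

Request:
jog_arm:
  targets:
    - [[0.028,-0.05,0],[0,0,0],-1]
    - [[0.028,-0.05,0],[0,0,0],-1]
    - [[0.028,-0.05,0],[0,0,0],-1]
    - [[0.028,-0.05,0],[0,0,0],-1]
    - [[0.028,-0.05,0],[0,0,0],-1]
    - [[0.026,-0.05,0],[0,0,0],-1]
    - [[0,0,0],[0,0,0],-1]
    - [[0,0,0],[0,0,0],-1]
    - [[-0.1,0.2,0],[0,0,0],-1]
    - [[-0.1,0.2,0],[0,0,0],-1]
    - [[0,0,0.6],[0,0,0],-1]
    - [[0,0,1],[0,0,0],-1]
    - [[0,0,1],[0,0,0],-1]
    - [[0,0,1],[0,0,0],-1]
    - [[-1,0,0.6],[0,0,0],-1]
    - [[-1,0,0],[0,0,0],-1]
    - [[-1,0,0],[0,0,0],-1]
    - [[-1,0,0],[0,0,0],-1]
    - [[-1,0,0],[0,0,0],-1]
    - [[-1,0,0],[0,0,0],-1]

```text
time_s: 10.52
tool_pos: [0.4477, 0.1986, 0.1731]
tcp_rot: [-0.0, 0.985, 0.171, 0.0]
contact_force: [0.2, 0.7, 0.7]
width: -0.0001
finger_force: 0.0
```

Request:
jog_arm:
  targets:
    - [[-0.2,-1,0],[0,0,0],-1]
    - [[-0.2,-1,0],[0,0,0],-1]
    - [[-0.2,-1,0],[0,0,0],-1]
    - [[0,-1,0],[0,0,0],-1]
    - [[0,-1,0],[0,0,0],-1]
    - [[0,-1,0],[0,0,0],-1]
    - [[0,-1,0],[0,0,0],-1]
    - [[0,-1,0],[0,0,0],-1]
    - [[0,-1,0],[0,0,0],-1]
    - [[0,-1,0],[0,0,0],-1]
    - [[0,-1,0],[0,0,0],-1]
    - [[0,-1,0],[0,0,0],-1]
    - [[0,-1,0],[0,0,0],-1]
    - [[0,0,0],[0,0,0],-1]
    - [[0,0,0],[0,0,0],-1]

```text
time_s: 11.77
tool_pos: [0.4314, -0.1923, 0.1731]
tcp_rot: [-0.0, 0.986, 0.17, -0.0]
contact_force: [-0.8, 1.1, -0.3]
width: -0.0001
finger_force: 0.0
```

Run:
```python
from h import *
im=imaging.grab_frame("top"); cv2.imwrite("pics/top4.png",im)
a=im[130:296,225:435]
cv2.imwrite("pics/crop4.png",cv2.resize(a,None,fx=3.6,fy=3.6,interpolation=cv2.INTER_CUBIC))
```

```text
(no output)
```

View pics/crop4.png

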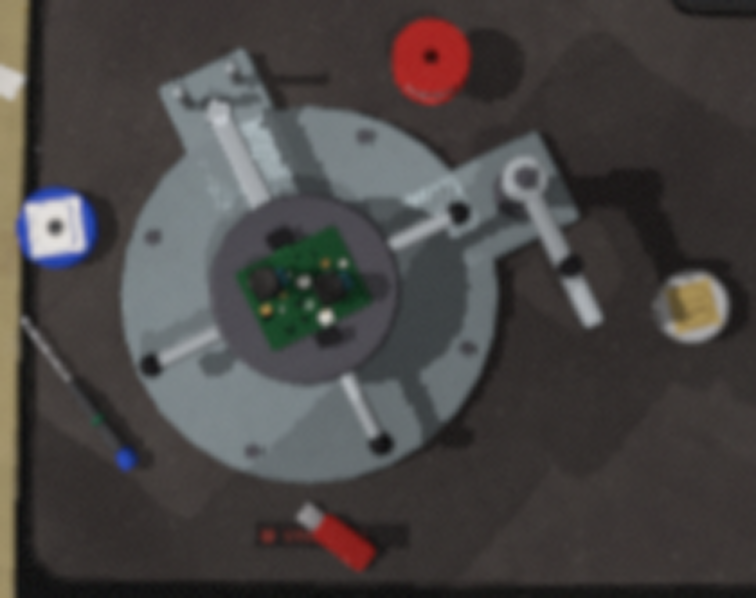

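```bash
cat > fine.py <<'E'
from fit import *
def blob(g,uv,R=4):
    u,v=int(round(uv[0])),int(round(uv[1])); w=g[v-R:v+R+1,u-R:u+R+1].astype(float)
    k=np.clip(np.percentile(w,60)-w-8,0,None); yy,xx=np.mgrid[v-R:v+R+1,u-R:u+R+1]
    return np.array([(k*xx).sum(),(k*yy).sum()])/k.sum()
def measure(im,verbose=True):
    g=cv2.cvtColor(im,cv2.COLOR_BGR2GRAY)
    c=lambda v:np.array([225+v[0]/3.6-.4,130+v[1]/3.6-.4])
    H=[blob(g,c(v)) for v in((366,136),(153,237),(254,451),(468,348))]
    W=np.array([atz("top",h,.010)[:2] for h in H]); m=W.mean(0)
    ya=np.unwrap([np.arctan2(*(w-m)[::-1])-np.pi/4*k for w,k in zip(W,(-1,1,3,5))],period=2*np.pi)
    P=[atz("top",c(v),.053)[:2] for v in((182,91),(235,67))]; pd=sum(P)/2-m
    print("holes centre",m,"r",np.round(np.linalg.norm(W-m,axis=1),4),"yaw",np.degrees(ya),"peg yaw",np.degrees(np.arctan2(pd[1],pd[0])))
    return g,m,ya.mean()
E
python3 - <<'E'
from fine import *
np.set_printoptions(precision=4,suppress=True)
im=cv2.imread("pics/top4.png"); g,m,y=measure(im)
c=lambda v:np.array([225+v[0]/3.6-.4,130+v[1]/3.6-.4])
b={k:atz("top",blob(g,c(v),5),.045)[:2] for k,v in dict(b1=(150,365),b2=(381,444),b3=(460,213)).items()}
tip=atz("top",c((217,103)),.045)[:2]
d=b["b1"]-b["b3"]; ta=np.degrees(np.arctan2(d[1],d[0]))-90
mid=(b["b1"]+b["b3"])/2; e=mid-b["b2"]; f=tip-b["b2"]
print(b,"centre",mid,"by b1b3",ta,"b2-mid",np.degrees(np.arctan2(e[1],e[0])),"tip-b2",np.degrees(np.arctan2(f[1],f[0])),"base yaw",np.degrees(y), "lens",np.linalg.norm(d),np.linalg.norm(e))
for n,z in(("heat_tin",.018),("usb_stick",.008),("wick_reel",.012),("solder_reel",.034)):
    print(n,[(np.round(r["uv"])) for r in imaging.trace("top",n)[:1]])
E
```

```text
holes centre [0.5637 0.1251] r [0.1092 0.1091 0.1091 0.108 ] yaw [25.7575 25.8995 26.3593 25.8585] peg yaw 25.611285665989733
{'b1': array([0.5135, 0.2249]), 'b2': array([0.4665, 0.0771]), 'b3': array([0.6104, 0.0298])} centre [0.5619 0.1273] by b1b3 26.40244193988373 b2-mid 27.747644775724854 tip-b2 26.333501035748313 base yaw 25.968712660180454 lens 0.21776584797536633 0.10788015028685918
heat_tin [array([418., 215.])]
usb_stick [array([317., 276.])]
wick_reel [array([241., 194.])]
solder_reel [array([307., 214.])]
```

Request:
jog_arm:
  targets:
    - [[0.92,0.68,0],[0,0,0],-1]
    - [[0.92,0.68,0],[0,0,0],-1]
    - [[0.92,0.68,0],[0,0,0],-1]
    - [[0.92,0.68,0],[0,0,0],-1]
    - [[0.92,0.68,0],[0,0,0],-1]
    - [[0.92,0.68,0],[0,0,0],-1]
    - [[0,0,0],[0,0,0],-1]
    - [[0,0,-0.8],[0,0,0],-1]
    - [[0,0,-0.8],[0,0,0],-1]
    - [[0,0,-0.8],[0,0,0],-1]
    - [[0,0,-0.7],[0,0,0],-1]
    - [[0,0,-0.2],[0,0,0],-1]
    - [[0,0,0],[0,0,0],-1]

```text
time_s: 13.1
tool_pos: [0.5964, -0.0686, 0.073]
tcp_rot: [-0.001, 0.985, 0.171, -0.001]
contact_force: [0.8, 1.6, 0.4]
width: 0.0
finger_force: 0.0
```

Run:
```python
from h import *
D=lambda a:np.array([np.cos(np.radians(a)),np.sin(np.radians(a))])
piv=np.array([.5638,.1256])+.150*D(25.8-90); print(piv)
p=robot.sense()["tool_pos"][:2].copy(); print(p)
L=[(206,.030),(206,.024)]+[(a,.021) for a in np.arange(202,121,-5)]
for a,o in L:
    q=piv+.055*D(a)+o*D(a+90); d=np.round((q-p)/.03,2); p=p+d*.03
    print([[float(d[0]),float(d[1]),0],[0,0,0],-1],end=", ")
print(a,p)
```

```text
[ 0.62908466 -0.00944782]
[ 0.59636046 -0.06860219]
[[-0.12, 0.27, 0], [0, 0, 0], -1], [[-0.09, 0.18, 0], [0, 0, 0], -1], [[-0.14, 0.19, 0], [0, 0, 0], -1], [[-0.11, 0.13, 0], [0, 0, 0], -1], [[-0.1, 0.14, 0], [0, 0, 0], -1], [[-0.08, 0.14, 0], [0, 0, 0], -1], [[-0.08, 0.16, 0], [0, 0, 0], -1], [[-0.06, 0.16, 0], [0, 0, 0], -1], [[-0.04, 0.16, 0], [0, 0, 0], -1], [[-0.03, 0.17, 0], [0, 0, 0], -1], [[-0.02, 0.17, 0], [0, 0, 0], -1], [[-0.0, 0.17, 0], [0, 0, 0], -1], [[0.01, 0.17, 0], [0, 0, 0], -1], [[0.03, 0.17, 0], [0, 0, 0], -1], [[0.05, 0.17, 0], [0, 0, 0], -1], [[0.05, 0.16, 0], [0, 0, 0], -1], [[0.07, 0.16, 0], [0, 0, 0], -1], [[0.09, 0.14, 0], [0, 0, 0], -1], [[0.1, 0.15, 0], [0, 0, 0], -1], 122 [0.58226046 0.02619781]
```

Request:
jog_arm:
  targets:
    - [[-0.12,0.27,0],[0,0,0],-1]
    - [[-0.09,0.18,0],[0,0,0],-1]
    - [[-0.14,0.19,0],[0,0,0],-1]
    - [[-0.11,0.13,0],[0,0,0],-1]
    - [[-0.1,0.14,0],[0,0,0],-1]
    - [[-0.08,0.14,0],[0,0,0],-1]
    - [[-0.08,0.16,0],[0,0,0],-1]
    - [[-0.06,0.16,0],[0,0,0],-1]
    - [[-0.04,0.16,0],[0,0,0],-1]
    - [[-0.03,0.17,0],[0,0,0],-1]
    - [[-0.02,0.17,0],[0,0,0],-1]
    - [[0,0.17,0],[0,0,0],-1]
    - [[0.01,0.17,0],[0,0,0],-1]
    - [[0.03,0.17,0],[0,0,0],-1]
    - [[0.05,0.17,0],[0,0,0],-1]
    - [[0.05,0.16,0],[0,0,0],-1]
    - [[0.07,0.16,0],[0,0,0],-1]
    - [[0.09,0.14,0],[0,0,0],-1]
    - [[0.1,0.15,0],[0,0,0],-1]

```text
time_s: 14.68
tool_pos: [0.5835, 0.0258, 0.0743]
tcp_rot: [0.0, 0.985, 0.171, 0.0]
contact_force: [-0.2, -3.1, -0.7]
width: -0.0003
finger_force: 1.1
```

Request:
jog_arm:
  targets:
    - [[0.06,0.04,0],[0,0,0],-1]
    - [[0.06,0.03,0],[0,0,0],-1]
    - [[0,0,0],[0,0,0],-1]

```text
time_s: 14.93
tool_pos: [0.587, 0.0278, 0.0741]
tcp_rot: [-0.0, 0.985, 0.171, -0.0]
contact_force: [-0.5, 0.8, 0.1]
width: 0.0004
finger_force: 0.0
```

Run:
```python
from h import *
im=imaging.grab_frame("top"); cv2.imwrite("pics/top5.png",im)
a=im[130:296,225:435]
cv2.imwrite("pics/crop5.png",cv2.resize(a,None,fx=3.6,fy=3.6,interpolation=cv2.INTER_CUBIC))
```

```text
(no output)
```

View pics/crop5.png

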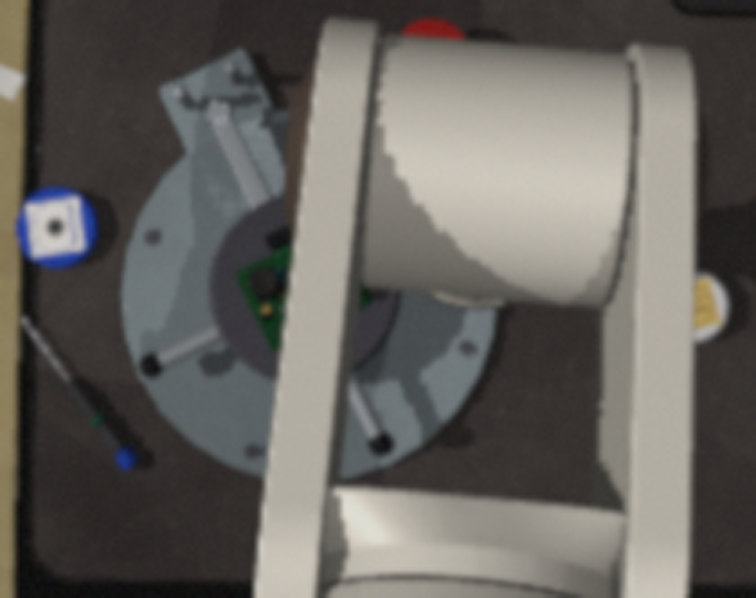

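Request:
jog_arm:
  targets:
    - [[0.03,0.015,0],[0,0,0],-1]
    - [[0.03,0.015,0],[0,0,0],-1]
    - [[0,0,0],[0,0,0],-1]

```text
time_s: 15.23
tool_pos: [0.5885, 0.0284, 0.0742]
tcp_rot: [-0.0, 0.985, 0.17, -0.0]
contact_force: [-0.7, -0.3, -0.7]
width: 0.0001
finger_force: 0.4
```

Request:
jog_arm:
  targets:
    - [[0.03,0.015,0],[0,0,0],-1]
    - [[0.03,0.015,0],[0,0,0],-1]
    - [[0,0,0],[0,0,0],-1]

```text
time_s: 15.48
tool_pos: [0.5904, 0.0294, 0.0743]
tcp_rot: [-0.0, 0.985, 0.171, 0.0]
contact_force: [-0.5, 0.4, 0.3]
width: 0.0005
finger_force: 0.4
```

Request:
jog_arm:
  targets:
    - [[0.03,0.015,0],[0,0,0],-1]
    - [[0.03,0.015,0],[0,0,0],-1]

```text
time_s: 15.65
tool_pos: [0.5915, 0.0301, 0.0741]
tcp_rot: [0.0, 0.985, 0.171, -0.001]
contact_force: [-13.6, -6.1, 5.5]
width: -0.0
finger_force: 6.8
```

Request:
jog_arm:
  targets:
    - [[0.03,0.015,0],[0,0,0],-1]

```text
time_s: 15.73
tool_pos: [0.5917, 0.0302, 0.0741]
tcp_rot: [0.0, 0.985, 0.171, -0.002]
contact_force: [-21.2, -9.6, 9.0]
width: -0.0001
finger_force: 10.8
```

Request:
jog_arm:
  targets:
    - [[0.03,0.015,0],[0,0,0],-1]

```text
time_s: 15.82
tool_pos: [0.5919, 0.0303, 0.074]
tcp_rot: [0.0, 0.985, 0.171, -0.003]
contact_force: [-29.3, -13.0, 14.9]
width: 0.0001
finger_force: 14.8
```

Request:
jog_arm:
  targets:
    - [[-0.1,-0.05,0],[0,0,0],-1]
    - [[-0.2,-0.1,0],[0,0,0],-1]
    - [[-0.3,-0.15,0],[0,0,0],-1]
    - [[-0.3,-0.15,0.3],[0,0,0],-1]
    - [[0,0,1],[0,0,0],-1]
    - [[0,0,1],[0,0,0],-1]
    - [[0,0,1],[0,0,0],-1]
    - [[-0.8,-0.5,0.5],[0,0,0],-1]
    - [[-0.8,-1,0],[0,0,0],-1]
    - [[-0.8,-1,0],[0,0,0],-1]
    - [[-0.8,-1,0],[0,0,0],-1]
    - [[-0.5,-1,0],[0,0,0],-1]
    - [[0,-1,0],[0,0,0],-1]
    - [[0,-1,0],[0,0,0],-1]
    - [[0,-1,0],[0,0,0],-1]
    - [[0,-1,0],[0,0,0],-1]
    - [[0,-1,0],[0,0,0],-1]
    - [[0,0,0],[0,0,0],-1]
    - [[0,0,0],[0,0,0],-1]

```text
time_s: 17.4
tool_pos: [0.4552, -0.2684, 0.1879]
tcp_rot: [-0.0, 0.986, 0.169, -0.0]
contact_force: [-0.6, 0.6, 0.8]
width: -0.0001
finger_force: 0.0
```

Run:
```python
from h import *
im=imaging.grab_frame("top"); cv2.imwrite("pics/top6.png",im)
a=im[130:296,225:435]
cv2.imwrite("pics/crop6.png",cv2.resize(a,None,fx=3.6,fy=3.6,interpolation=cv2.INTER_CUBIC))
```

```text
(no output)
```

View pics/crop6.png

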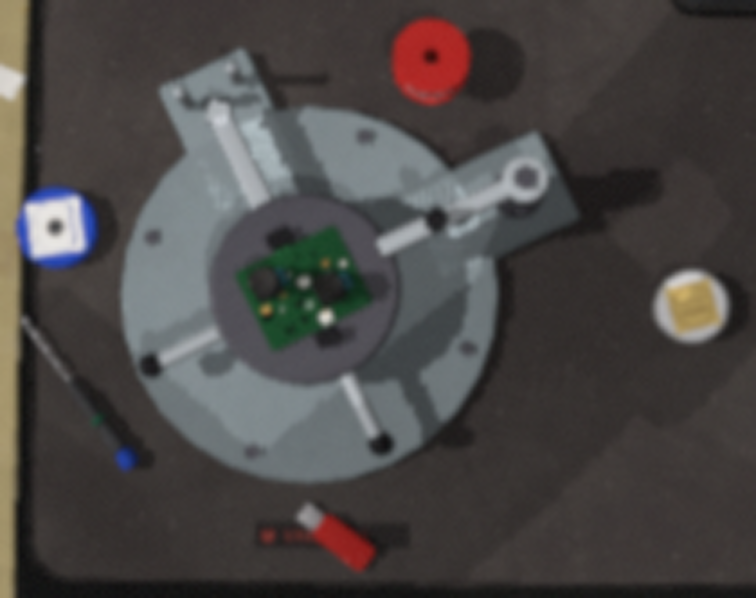

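The lever is at its stop with its end at about (380,245), over the disc's rim. The turntable is unmoved, with the pointer tip at (217,103) between the pegs at (182,91) and (235,67). The loose things are where they were.

```bash
python3 -c "
from rig import robot; print(robot.job_done())"
```

```text
the job is handed in; nothing more can be done
None
```

The turntable's pointer stands midway between the index pegs to within about 0.5° by camera measurement. The brake lever is fully round at its stop over the rim, the board was not touched, the loose things lie where they were, and the job is handed in at about 17 s; while confirming the stop, the fingertip pressed on the lever with up to about 35 N.

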